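# Fit the missing label holder behind the rack lip and hold it pressed home

### The arm

A 7-joint arm with a two-finger parallel gripper is mounted at the origin on the work surface. World frame = base frame: x ahead of the robot, y to its left, z up, the work surface at z = 0. Lengths are in m, angles in rad, forces in N, time in s.
With the tool pointing down it reaches from about 0.375 to 0.925 m from the base axis. Payload 3.1 kg.
Tool frame: the origin (TCP) lies on the front face of the gripper's body, between the roots of the fingers; the fingertips stand 73 mm ahead of it and the grasp point (between the pads) lies pinch_z ahead of it (pinch_z is the distance from the TCP to the grasp point, in m); z points along the fingers, y is the direction in which the jaws open and shut (so a half turn about z gives the same grasp; the last joint's range is limited). The gripper opens to 85 mm and grips with 20 to 120 N. Pads are 22 mm wide; open, the fingers measure 114 mm over their backs; the gripper's body (76 mm by 85 mm) begins 54 mm behind the grasp point. The pads swing forward as they close: fully open they stand 13 mm farther back than shut.
Start: joints at [-1.412, 0.383, 0.044, 1.598, -0.018, 1.161, -0.05], TCP at [0.165, 0.629, 0.304] pointing down, gripper open.
Joint ranges: [-2.61, 2.61], [-0.41, 2.15], [-1.48, 1.57], [0, 2.5], [-1.57, 4.71], [0.05, 1.97], [-2.85, 2.85]. Speed limits (rad/s): [2.79, 2.79, 3.14, 3.14, 3.14, 3.14, 3.14].

### API

Orientations are given as [roll, pitch, yaw] about the fixed x, y, z axes, in that order (R = Rz(yaw) Ry(pitch) Rx(roll)).
In Python, from rig import get_obs, grab_frame, hand_in, pinch_z gives the robot as it stands. The module is installed in compiled form; this text tells all that it offers.
- The arm moves only by the tool servo_tool, never from a script. Its argument "rows" is a list of rows, each a list of 4 numbers: the shift along the tool's x, y, z in units of 40 mm (1.0 is 40 mm), then the turn about the tool's z in units of 6 degrees (1.0 is 6 degrees). A call has 1 to 8 rows; each row is the pose to reach, as a shift and turn from the pose commanded when the call began, along the tool's axes at that moment; what a row does not reach only later rows make up. A row lasts 1/10 s, in which the tool goes at most 50 mm and 8.59 degrees, less where a joint would pass 70% of its speed; a pose out of reach is approached as far as the arm can. A call with a gripper value outside its range is refused whole. "claw" is the closure, from 0 (fully open) to 1 (shut), set as the call begins (left out, the last holds). The fingers move at their own pace and stop on an object; "force" is the grip in N (left out, the last holds). Time passes only in rows, so rows that repeat a pose let the fingers close. It gives the time, the measured TCP pose, the force and the opening at its end, in the units of the state.
- get_obs(): the state, without advancing time (a new reading comes with each control period).
- grab_frame(name): name is "scene" or "top"; returns a dict with "image" (384x512x3 uint8, blue, green, red), "camera_matrix" (3x3 intrinsics, pixels), "R" (3x3) and "t" (3): a world point X has camera coordinates R X + t. Camera axes: x right, y down, z forward; pixel columns grow to the right and rows downward; lengths in m; the calibration is good to about 2 mm. A picture is of the moment at which its call begins. There is no depth.
- hand_in(): hands the job in, once; it reports no verdict.
The state is a dict: "clock": time; "joint_pos": joint angles; "qvel": joint speeds; "joint_torque": joint torques, N m; "tcp_pos": TCP position; "ee_rot": TCP orientation; "ft_force": force on the tool from outside, world axes, zero at the start; "wrist_torque": the same for the moment, N m; "finger_gap": opening from 0.0 (shut) to 1.0 (fully open).
Only numpy, scipy, OpenCV 4.12 (cv2) and the standard library are available. Lean on these libraries where they do the work, as an engineer would, in place of code of your own. Each camera call takes 0.05 s, during which the arm holds its last target.

### The job

One of the three bays of the lab rack has no label holder. Take the spare one out of its stand, slide it down behind the front lip of that bay with the label facing out over the lip like its neighbours, and press it down fully home against the springy rubber bed at the bottom of the slot. Finish while still holding it pressed down there (its adhesive is setting, so do not let go), and leave the bottle, jar and tip box undisturbed.

Things in the scene. Friction and masses are not known exactly. Their poses are not given: they have to be found in the camera images.
- holder: the spare label holder, loose, 42 to 78 g: upright white plastic plate 5 mm thick (x), 74 wide (y), 100 tall (z); its top 14 mm is a grip rail 10 mm thick, all centred at x = 0. Origin at the centre of its foot (lower edge); z up; the -x side carries the paper label (its frame stands out to x = -5 mm, only above z = 52 mm). It starts upright in the stand, label roughly away from the robot
- label_face (a point): point 5 mm in front of (label side, -x) the holder's mid-plane, 70 mm above its foot
- stand: fixed aluminium block 56 x 90 x 35 mm (x, y, z) with a slot 7 mm wide along its y through the middle, open at both ends and top; slot floor 8 mm above the table, on which the holder's foot stands. Origin at the centre of its underside.
- rack: fixed grey base board, 330 mm wide (y), 10 mm thick, on which the three bays stand side by side in any order, 102 mm apart; origin on the table below the line of the slots, midway; its -x is the front, which looks away from the robot to the aisle
- bay: the bay without a holder: fixed grey plastic, 98 mm wide, filled behind the slot with black-capped vials up to 65 mm above its origin. Origin at its underside (10 mm above the table), exactly below the middle of its slot; x points to its back, -x to its front (the aisle), z up. The slot lies along y: 9 mm wide (x from -4.5 to +4.5 mm), 84 mm long (y)
- lip_top (a point): on the empty bay: middle of the front lip's straight part, at its upper end, on the slot side (bay x = -4.5, z = 60 mm). The lip is 4 mm thick; above this point it flares forward as a lead-in up to bay z = 69 mm, upper edge at x = -12 mm
- wall_top (a point): on the empty bay: middle of the top edge of the wall behind the slot, on the slot side (bay x = +4.5, z = 80 mm). The wall is 4 mm thick and stands higher than the lip: a foot held at bay z 70 to 80 mm can be felt against it before sliding down
- home (a point): on the empty bay: where the centre of the holder's foot is when fully home (bay x = 0, y = 0, z = 20 mm); the free rubber bed's top is 10 mm higher
- bed (a joint): how far the rubber bed of the empty bay is pressed down, in m: 0 free, 0.010 at its hard stop. It springs back: about 3 N starts it, about 10 N brings it to the stop (0.7 N per mm).
- bay_b: bay already fitted with an identical holder (holder top 120 mm above the bay's origin), holding small amber vials; fixed, frame as the empty bay
- bay_c: bay already fitted with an identical holder, holding a flat carton; fixed, frame as the empty bay
- reagent: bystander: reagent bottle, diameter 60 mm, 130 mm tall, loose; origin at the centre of its underside
- tipbox: bystander: pipette tip box, 80 x 115 x 60 mm (x, y, z), loose; origin at the centre of its underside
- jar: bystander: small jar, diameter 52 mm, 55 mm tall, loose; origin at the centre of its underside
Things that resemble listed ones, but are neither listed nor needed, are in the scene too. Of the things like the holder, leave any that is purple or yellow; of the rest the larger one is meant.

How it is judged:
On the way, in this order (a step that is already met when the one before it is completed fails the run):
1. the holder is lifted clear of its stand (height (world z) of holder above 0.055 m), for 0.1 s.
2. the holder's foot is behind the lip of the empty bay (z of holder in the frame of bay below 0.052 m and x of holder in the frame of bay between -0.005 and 0.005 m and y of holder in the frame of bay between -0.009 and 0.009 m), for 0.1 s.
At the end, for the whole second after the job is handed in: holder in the empty bay's slot: foot within 5 mm (x) and 9 mm (y) of its middle and under 24.5 mm above the bay's origin, label to the front, upright within 0.12 rad, at rest; fingers still on it, pressing over 4 N, rubber bed down by more than 6 mm of its 10 (value of joint bed above 0.006 m and z of holder in the frame of bay below 0.0245 m and x of holder in the frame of bay between -0.005 and 0.005 m and y of holder in the frame of bay between -0.009 and 0.009 m and x of label_face in the frame of bay below 0.001 m and angle between holder's own z axis and vertical below 0.12 rad and linear speed of holder below 0.02 m/s and contact force between holder and bay above 4 N and contact force between the fingers and holder above 2 N); the arm keeps its last pose, push and grip.
It fails at once if the bottle, jar or tip box is displaced by more than 30 mm or tipped over (distance of any of reagent, jar, tipbox from where it was at the start of the episode above 0.03 m or angle between any of reagent, jar's own z axis and vertical above 0.4 rad).
It also fails if it takes over 37 s, if anything falls off the work surface, if the arm or the gripper's body presses on something with over 40 N, if the wrist force passes 120 N, or if a joint passes its speed limit or range.

## Working session

There is one attempt and no reset: what is moved stays moved. The work goes in short steps, Python scripts to look and compute and a tool call to move; the robot and the scene stay as the last step left them, time stands still between calls to the robot, and variables do not carry over. Pictures are saved under pics/ and viewed, and the job is handed in when it is done.

Besides the shell and the picture viewer there is one more tool, called in YAML: its name, and indented under it one key for each argument. servo_tool: Moves the arm, as the interface text tells. Its arguments: {"type":"object","properties":{"rows":{"type":"array","items":{"type":"array","items":{"type":"number"}}},"claw":{"type":"number"},"force":{"type":"number"}},"required":["rows"]}

```bash
mkdir -p pics; ls
python3 - <<'E'
from rig import *
import cv2,numpy as np,pickle
o=get_obs();print(o, pinch_z)
d={}
for n in("scene","top"):
    f=grab_frame(n);d[n]=f
    cv2.imwrite(f"pics/{n}0.png",f["image"]);print(n,f["camera_matrix"],f["R"],f["t"])
pickle.dump(d,open("f0.pkl","wb"))
E
```

```text
pics
{'clock': 0.0, 'joint_pos': array([-1.41177946,  0.38386795,  0.04383959,  1.59959407, -0.01790914,
        1.16118833, -0.04991827]), 'qvel': array([-0.00039003, -0.00099404, -0.00156586,  0.00033222,  0.00167672,
        0.00042358, -0.00189139]), 'joint_torque': array([ 3.75059908e-04, -4.33464968e+01,  1.02434289e+00, -2.49513888e+01,
        1.04624723e-02,  1.12008752e-02,  2.32088290e-06]), 'tcp_pos': array([0.16490698, 0.62794989, 0.3024564 ]), 'ee_rot': array([-3.13893116e+00,  1.38371963e-04,  2.88482826e+00]), 'ft_force': array([-0.42640484, -0.1381439 , -0.71998033]), 'wrist_torque': array([-0.04511469,  0.02152686,  0.00813081]), 'finger_gap': 0.9993886082910617} 0.0539
scene [[492.62214087   0.         252.64690554]
 [  0.         492.62214087 182.71280705]
 [  0.           0.           1.        ]] [[ 0.2324681   0.97253669 -0.01144462]
 [ 0.83750845 -0.20614699 -0.50604645]
 [-0.49450801  0.10805469 -0.86243029]] [-0.10342994 -0.37244239  1.74297462]
top [[372.24178266   0.         252.64133853]
 [  0.         372.24178266 193.07700748]
 [  0.           0.           1.        ]] [[ 2.83508396e-02 -9.99595470e-01  2.26398103e-03]
 [-9.97966706e-01 -2.84338419e-02 -5.70435763e-02]
 [ 5.70848741e-02 -6.42144408e-04 -9.98369123e-01]] [-0.01875157  0.50208386  1.13742563]
```

View pics/scene0.png

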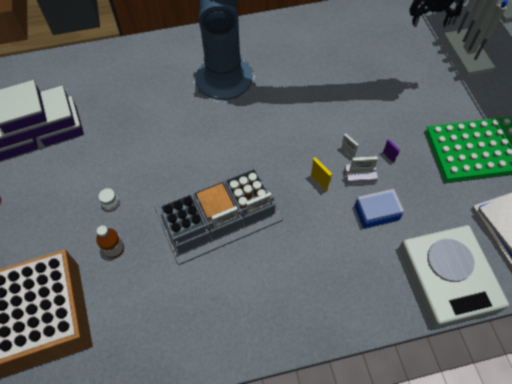

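View pics/top0.png

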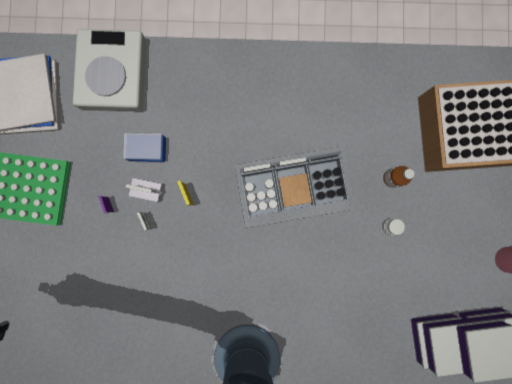

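Run:
```python
import cv2,numpy as np,pickle
d=pickle.load(open("f0.pkl","rb"))
s=d["scene"]["image"];t=d["top"]["image"]
def crop(im,x0,y0,w,h,k,n):
    cv2.imwrite("pics/"+n,cv2.resize(im[y0:y0+h,x0:x0+w],None,fx=k,fy=k,interpolation=cv2.INTER_CUBIC))
crop(s,300,120,110,80,7,"c1.png")
crop(s,150,160,140,100,5,"c2.png")
crop(t,90,165,110,75,7,"c3.png")
crop(t,230,140,130,95,6,"c4.png")
```

```text
(no output)
```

View pics/c1.png

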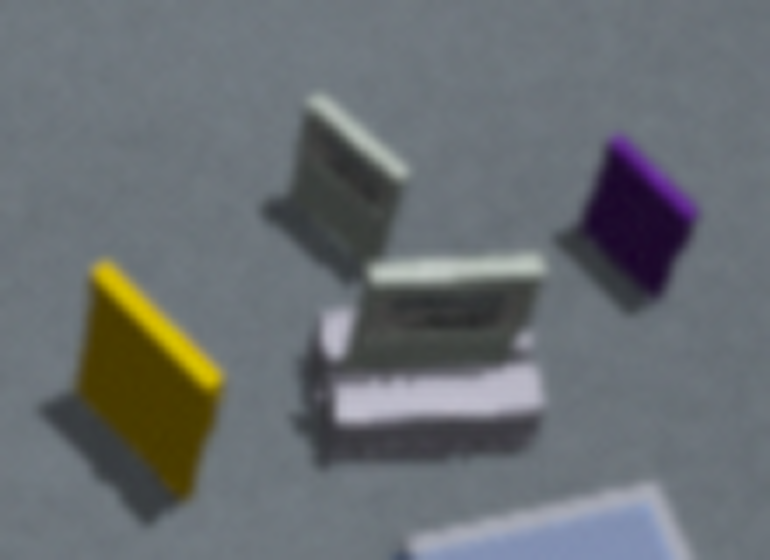

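View pics/c2.png

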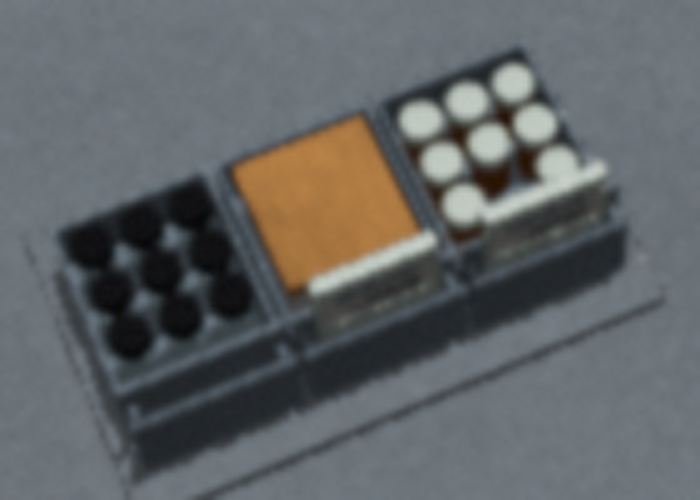

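View pics/c3.png

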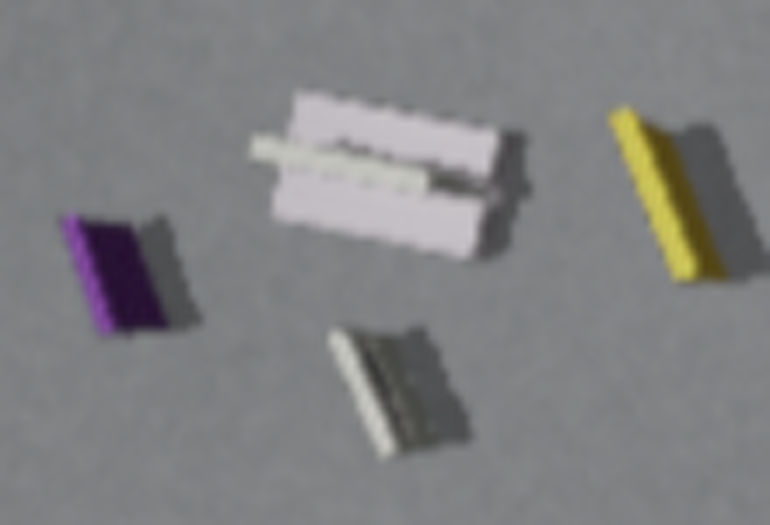

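View pics/c4.png

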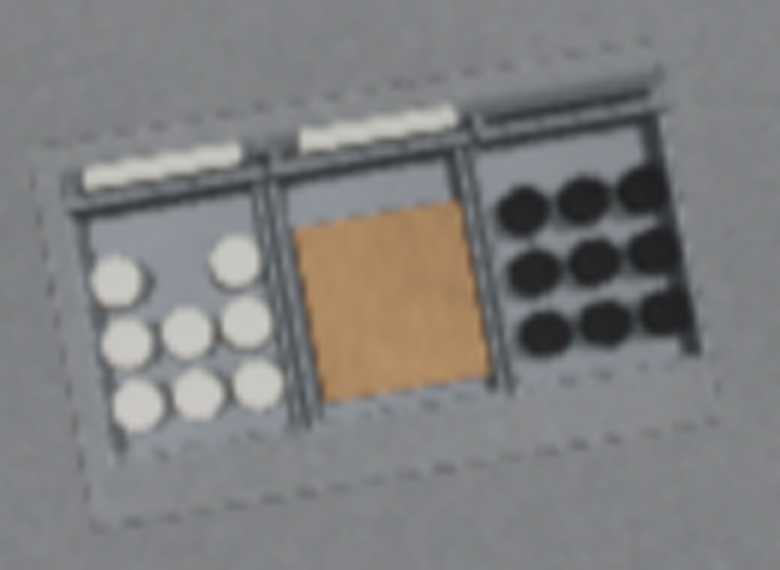

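```bash
cat > h.py <<'E'
import numpy as np,cv2
from scipy.optimize import least_squares
def proj(f,P):
    P=np.atleast_2d(P).astype(float)
    return cv2.projectPoints(P,cv2.Rodrigues(f["R"])[0],np.array(f["t"],float),f["camera_matrix"],None)[0][:,0]
def back(f,uv,z):
    K=f["camera_matrix"];R=f["R"];t=f["t"]
    r=R.T@np.linalg.inv(K)@np.array([uv[0],uv[1],1.]);c=-R.T@t
    return c+r*(z-c[2])/r[2]
def frame(p,L):  # x,y,yaw , local pts with world z
    L=np.atleast_2d(L);c,s=np.cos(p[2]),np.sin(p[2])
    return np.c_[p[0]+c*L[:,0]-s*L[:,1],p[1]+s*L[:,0]+c*L[:,1],L[:,2]]
E
python3 - <<'E'
from h import *
import pickle
d=pickle.load(open("f0.pkl","rb"));T,S=d["top"],d["scene"]
ct=lambda p,o,k:(np.array(p)+0.5)/k-0.5+np.array(o)
def rep(n,f,pts,o,k,z):
    q=[back(f,ct(p,o,k),z) for p in pts]
    m=np.mean(q,0);print(n,np.round(q,4)[:,:2].tolist(),"mean",np.round(m,4));return np.array(q)
o4=(230,140);o2=(150,160);o3=(90,165);o1=(300,120)
for n,f,a,b,o,k,z in [("b top",T,(85,179),(241,154),o4,6,.13),("c top",T,(300,141),(457,116),o4,6,.13),
  ("b sc",S,(484,218),(605,168),o2,5,.13),("c sc",S,(311,285),(436,240),o2,5,.13),
  ("hold top",T,(252,148),(430,182),o3,7,.108),("hold sc",S,(370,270),(544,264),o1,7,.108),
  ("stand top",T,(285,155),(487,193),o3,7,.035)]:
    q=rep(n,f,[a,b],o,k,z);v=q[1]-q[0];print("  len",np.hypot(*v[:2]),"dir",np.arctan2(v[1],v[0]))
rep("small",T,[(335,335),(390,455)],o3,7,.07)
rep("board",T,[(40,150),(97,525),(655,42),(715,425)],o4,6,.01)
E
```

```text
b top [[0.5613, 0.0223], [0.575, -0.05]] mean [ 0.5681 -0.0138  0.13  ]
  len 0.07359637933563583 dir -1.3824012892416175
c top [[0.5819, -0.0773], [0.5958, -0.1503]] mean [ 0.5888 -0.1138  0.13  ]
  len 0.07422679099672304 dir -1.38338316143196
b sc [[0.578, -0.0478], [0.5636, 0.0239]] mean [ 0.5708 -0.0119  0.13  ]
  len 0.07313314448209002 dir 1.7696983955451293
c sc [[0.5955, -0.1471], [0.585, -0.076]] mean [ 0.5902 -0.1115  0.13  ]
  len 0.07178076133287571 dir 1.7183244841815126
hold top [[0.5077, 0.3573], [0.496, 0.2845]] mean [0.5018 0.3209 0.108 ]
  len 0.07377654076917604 dir -1.730976109667388
hold sc [[0.4954, 0.2883], [0.5099, 0.3595]] mean [0.5027 0.3239 0.108 ]
  len 0.07263599632233728 dir 1.3697713427171283
stand top [[0.51, 0.3678], [0.496, 0.2795]] mean [0.503  0.3236 0.035 ]
  len 0.08943132813159005 dir -1.728192078546046
small [[0.4328, 0.3318], [0.3834, 0.3065]] mean [0.4081 0.3192 0.07  ]
board [[0.5902, 0.0492], [0.3969, 0.0138], [0.656, -0.2697], [0.4573, -0.3038]] mean [ 0.5251 -0.1276  0.01  ]
```

Candidates: the white plate in the stand at scene (362,165) and top (138,188); the small loose white plate at scene (350,146); yellow at scene (320,174); purple at scene (391,150). The close crop shows the stand one is white, has a label, and measures about 73–74 mm wide. That matches the description, so I'm choosing it. The empty bay is the one with black caps, at scene (182,218).

```bash
cat >> h.py <<'E'
def delta(target,yaw=None):
    from rig import get_obs
    from scipy.spatial.transform import Rotation as Ro
    o=get_obs();R=Ro.from_euler('xyz',o["ee_rot"]).as_matrix()
    d=R.T@(np.array(target)-o["tcp_pos"])/0.04
    tz=0 if yaw is None else -((yaw-o["ee_rot"][2]+np.pi)%(2*np.pi)-np.pi)*180/np.pi/6
    print("t",round(o["clock"],2),"tcp",o["tcp_pos"].round(4),"rpy",o["ee_rot"].round(3),"F",o["ft_force"].round(1),"gap",round(o["finger_gap"],3),"j",o["joint_pos"].round(2))
    print("units",d.round(3),"turn",round(tz,3))
E
python3 -c "
from h import *
delta([.502,.3225,.26],1.41)"
```

```text
t 0.1 tcp [0.1649 0.628  0.3026] rpy [-3.139  0.     2.885] F [ 0.7 -0.3  0.4] gap 1.0 j [-1.41  0.38  0.04  1.6  -0.02  1.16 -0.05]
units [-10.09   -5.245   1.079] turn 14.084
```

servo_tool:
  rows:
    - [-0.8,-0.4,0,1.2]
    - [-1.7,-0.9,0,2.4]
    - [-2.5,-1.3,0,3.5]
    - [-3.4,-1.7,0,4.7]
    - [-4.2,-2.2,0,5.9]
    - [-5.0,-2.6,0,7.0]
    - [-5.9,-3.1,0,8.2]
    - [-6.7,-3.5,0,9.4]
  claw: 0.3
  force: 60

```text
clock: 0.9
tcp_pos: [0.3899, 0.423, 0.3034]
ee_rot: [-3.141, 0.001, 1.894]
ft_force: [0.5, 0.2, 0.5]
finger_gap: 0.702
```

```bash
python3 -c "
from h import *
delta([.502,.3225,.26],1.41)"
```

```text
t 0.9 tcp [0.3899 0.423  0.3034] rpy [-3.141e+00  1.000e-03  1.894e+00] F [0.5 0.2 0.5] gap 0.702 j [-1.18  0.25  0.33  1.79 -0.09  1.11 -0.5 ]
units [-3.273  1.859  1.086] turn 4.625
```

servo_tool:
  rows:
    - [-0.8,0.5,0.2,1.1]
    - [-1.6,0.9,0.5,2.3]
    - [-2.5,1.4,0.8,3.4]
    - [-3.27,1.86,1.09,4.62]
    - [-3.27,1.86,1.09,4.62]

```text
clock: 1.4
tcp_pos: [0.5051, 0.3181, 0.2583]
ee_rot: [3.14, 0.006, 1.404]
ft_force: [-0.3, -1.1, 0.6]
finger_gap: 0.7
```

Run:
```python
from h import *
from rig import *
delta([.502,.3225,.155],1.41)
import cv2
for n,c in(("scene",(280,80,160,120)),("top",(90,130,160,120))):
    f=grab_frame(n);x,y,w,h=c
    cv2.imwrite(f"pics/{n}1.png",cv2.resize(f["image"][y:y+h,x:x+w],None,fx=4,fy=4,interpolation=cv2.INTER_CUBIC))
```

```text
t 1.4 tcp [0.5051 0.3181 0.2583] rpy [3.14  0.006 1.404] F [-0.3 -1.1  0.6] gap 0.7 j [-1.02  0.35  0.47  1.79 -0.18  1.04 -0.65]
units [ 0.113 -0.099  2.581] turn -0.056
```

View pics/scene1.png

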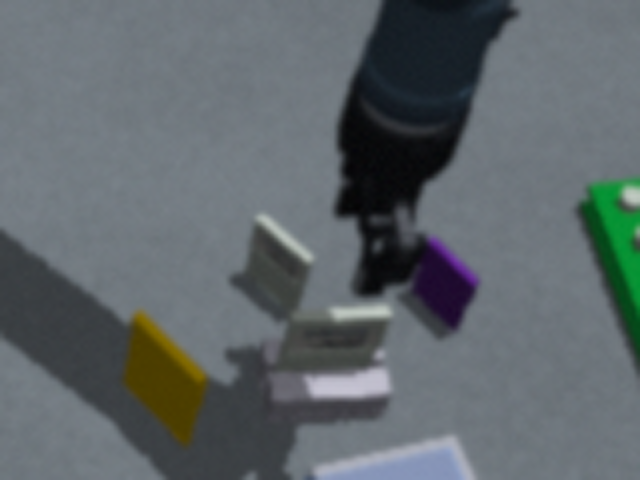

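View pics/top1.png

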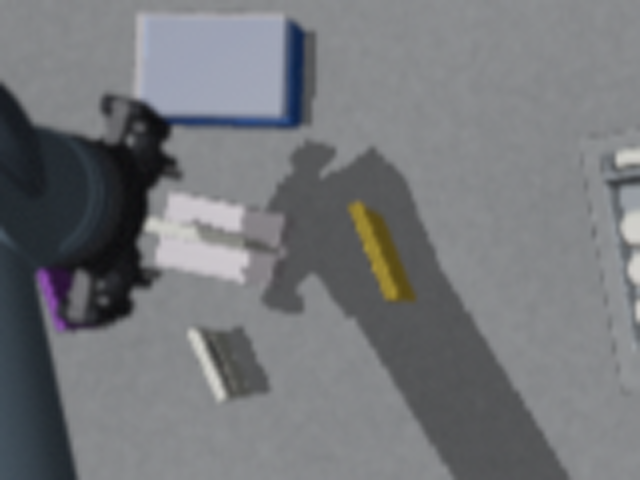

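The gripper's jaws straddle the stand's holder, with its fingertips near top-crop (130,110) and (95,310), aligned across the plate. I'm descending with a small correction.

servo_tool:
  rows:
    - [0.1,-0.1,0.6,0]
    - [0.1,-0.1,1.2,0]
    - [0.1,-0.1,1.6,0]
    - [0.1,-0.1,1.6,0]
    - [0.1,-0.1,1.6,0]

```text
clock: 2.0
tcp_pos: [0.4978, 0.3308, 0.1964]
ee_rot: [-3.141, -0.0, 1.418]
ft_force: [0.1, 0.3, 1.2]
finger_gap: 0.699
```

Run:
```python
from h import *
delta([.502,.3225,.155],1.41)
```

```text
t 2.0 tcp [0.4978 0.3308 0.1964] rpy [-3.141 -0.     1.418] F [0.1 0.3 1.2] gap 0.699 j [-1.01  0.43  0.44  1.83 -0.22  0.93 -0.63]
units [-0.19   0.135  1.036] turn 0.077
```

servo_tool:
  rows:
    - [-0.19,0.13,0.3,0.08]
    - [-0.19,0.13,0.6,0.08]
    - [-0.19,0.13,0.9,0.08]
    - [-0.19,0.13,1.03,0.08]
    - [-0.19,0.13,1.03,0.08]
    - [-0.19,0.13,1.03,0.08]

```text
clock: 2.6
tcp_pos: [0.5021, 0.322, 0.1549]
ee_rot: [-3.141, 0.0, 1.409]
ft_force: [-0.9, -0.0, -0.6]
finger_gap: 0.698
```

Run:
```python
from h import *
from rig import *
delta([.502,.3225,.155],1.41)
import cv2
for n,c in(("scene",(300,100,120,90)),("top",(90,140,120,90))):
    f=grab_frame(n);x,y,w,h=c
    cv2.imwrite(f"pics/{n}2.png",cv2.resize(f["image"][y:y+h,x:x+w],None,fx=5,fy=5,interpolation=cv2.INTER_CUBIC))
```

```text
t 2.6 tcp [0.5021 0.322  0.1549] rpy [-3.141  0.     1.409] F [-0.9 -0.  -0.6] gap 0.698 j [-0.98  0.48  0.42  1.86 -0.25  0.85 -0.6 ]
units [ 0.013 -0.004 -0.003] turn -0.014
```

View pics/scene2.png

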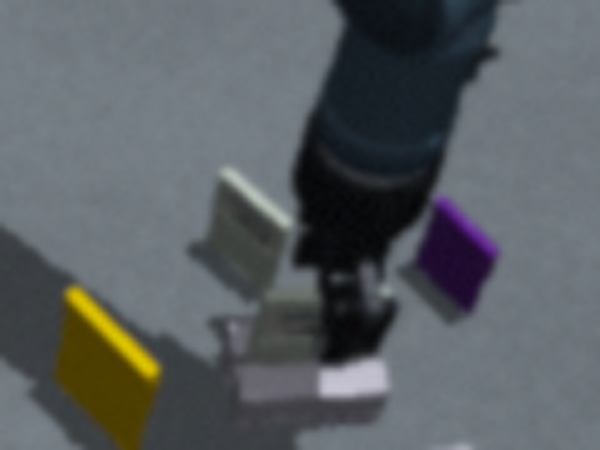

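View pics/top2.png

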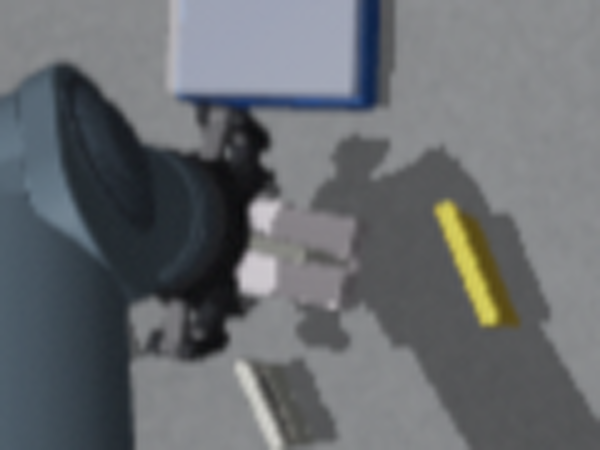

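Run:
```python
from h import *
import pickle
d=pickle.load(open("f0.pkl","rb"));T,S=d["top"],d["scene"]
a=1.41-np.pi/2; ty=np.array([np.sin(1.41),-np.cos(1.41),0]);tx=np.array([np.cos(1.41),np.sin(1.41),0])
c=np.array([.502,.322,.155])
P=[c,c-[0,0,.054],c+.03*ty-[0,0,.065],c-.03*ty-[0,0,.065],c+.037*tx-[0,0,.047],c-.037*tx-[0,0,.047]]
print(((proj(S,P)-[300,100])*5).round(0));print(((proj(T,P)-[90,140])*5).round(0))
```

```text
[[336. 243.]
 [319. 295.]
 [325. 348.]
 [306. 263.]
 [384. 284.]
 [258. 293.]]
[[213. 234.]
 [243. 241.]
 [260. 192.]
 [238. 294.]
 [176. 228.]
 [303. 253.]]
```

Run:
```python
from h import *
from rig import *
f=grab_frame("scene");g=grab_frame("top")
a=f["image"][135:185,340:390];b=g["image"][160:215,110:165]
r=lambda x:cv2.convertScaleAbs(cv2.resize(x,(400,440),interpolation=cv2.INTER_CUBIC),alpha=2,beta=20)
cv2.imwrite("pics/z3.png",np.hstack([r(a),r(b)]))
```

```text
(no output)
```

View pics/z3.png

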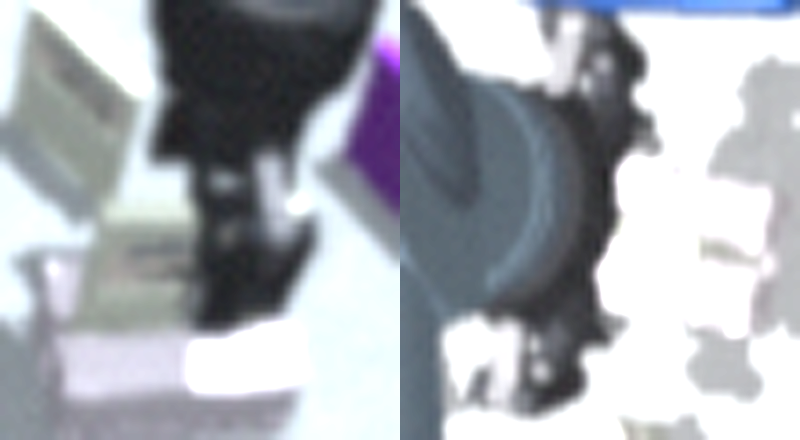

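servo_tool:
  rows:
    - [0,0,0,0]
    - [0,0,0,0]
    - [0,0,0,0]
    - [0,0,0,0]
    - [0,0,0,0]
    - [0,0,0,0]
  claw: 1.0
  force: 60

```text
clock: 3.4
tcp_pos: [0.5023, 0.3219, 0.1553]
ee_rot: [3.141, -0.0, 1.408]
ft_force: [0.3, -0.4, 1.1]
finger_gap: 0.104
```

Run:
```python
from h import *
delta([.502,.3225,.155],1.41)
```

```text
t 3.4 tcp [0.5023 0.3219 0.1553] rpy [ 3.141 -0.     1.408] F [ 0.3 -0.4  1.1] gap 0.104 j [-0.98  0.48  0.42  1.86 -0.25  0.85 -0.6 ]
units [ 0.013 -0.011  0.008] turn -0.016
```

The opening is 8.8 mm, which fits the 10 mm rail. Lifting.

servo_tool:
  rows:
    - [0,0,-0.4,0]
    - [0,0,-1.0,0]
    - [0,0,-1.8,0]
    - [0,0,-2.7,0]
    - [0,0,-3.5,0]
    - [0,0,-3.9,0]
    - [0,0,-3.9,0]
    - [0,0,-3.9,0]

```text
clock: 4.2
tcp_pos: [0.5018, 0.3216, 0.3112]
ee_rot: [-3.141, -0.0, 1.408]
ft_force: [-0.7, -0.3, -0.3]
finger_gap: 0.103
```

Run:
```python
from h import *
from rig import *
delta([.609,-.213,.307],1.41+.355)
import cv2
r=[]
for n,c in(("scene",(330,70,80,100)),("top",(70,140,80,100))):
    f=grab_frame(n);x,y,w,h=c
    r.append(cv2.resize(f["image"][y:y+h,x:x+w],None,fx=5,fy=5,interpolation=cv2.INTER_CUBIC))
cv2.imwrite(f"pics/l4.png",np.hstack(r))
```

```text
t 4.2 tcp [0.5018 0.3216 0.3112] rpy [-3.141 -0.     1.408] F [-0.7 -0.3 -0.3] gap 0.103 j [-1.04  0.29  0.48  1.74 -0.15  1.14 -0.68]
units [-12.755   4.809   0.101] turn -3.407
```

View pics/l4.png

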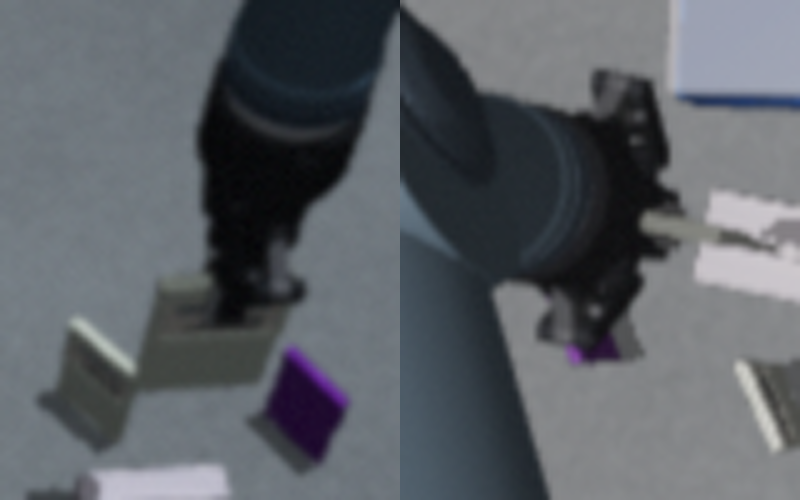

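Run:
```python
from h import *
import pickle
d=pickle.load(open("f0.pkl","rb"));T,S=d["top"],d["scene"]
q=[back(S,(np.array(p)+.5)/5-.5+np.array([330,70]),.164) for p in((138,388),(265,380))]
print(q,np.mean(q,0),np.linalg.norm(q[1]-q[0]))
# bay refinement with empty-bay edges: project predicted lip/wall lines
for nm,f,o,k in(("top",T,(230,140),6),("scene",S,(150,160),5)):
    for c in ((.6086,-.2139),(.6095,-.2128)):
        L=[(.0045,-.049,.09),(.0045,.049,.09),(-.012,-.042,.079),(-.012,.042,.079)]
        print(nm,c,((proj(f,frame((*c,-2.947),L))-np.array(o))*k).round(0).tolist())
```

```text
[array([0.49634044, 0.29247749, 0.164     ]), array([0.50832197, 0.36366404, 0.164     ])] [0.50233121 0.32807077 0.164     ] 0.07218782438872783
top (0.6086, -0.2139) [[476.0, 129.0], [675.0, 96.0], [481.0, 97.0], [650.0, 69.0]]
top (0.6095, -0.2128) [[474.0, 127.0], [673.0, 94.0], [479.0, 95.0], [648.0, 67.0]]
scene (0.6086, -0.2139) [[280.0, 322.0], [112.0, 391.0], [281.0, 360.0], [137.0, 420.0]]
scene (0.6095, -0.2128) [[282.0, 323.0], [114.0, 392.0], [283.0, 361.0], [139.0, 421.0]]
```

servo_tool:
  rows:
    - [-0.8,0.3,0,-0.2]
    - [-1.8,0.7,0,-0.5]
    - [-2.8,1.1,0,-0.7]
    - [-3.8,1.4,0,-1.0]
    - [-4.8,1.8,0,-1.3]
    - [-5.8,2.2,0,-1.6]
    - [-6.8,2.6,0,-1.8]
    - [-7.8,2.9,0,-2.1]

```text
clock: 5.1
tcp_pos: [0.5655, -0.0066, 0.3094]
ee_rot: [-3.139, 0.001, 1.629]
ft_force: [0.5, 0.0, 0.0]
finger_gap: 0.104
```

Run:
```python
from h import *
delta([.609,-.213,.307],1.41+.355)
```

```text
t 5.1 tcp [ 0.5655 -0.0066  0.3094] rpy [-3.139e+00  1.000e-03  1.629e+00] F [0.5 0.  0. ] gap 0.104 j [-0.61  0.25  0.63  1.82 -0.16  1.13  0.14]
units [-5.215  0.784  0.063] turn -1.296
```

servo_tool:
  rows:
    - [-1.0,0.15,0,-0.3]
    - [-2.0,0.3,0,-0.5]
    - [-3.0,0.45,0,-0.8]
    - [-4.0,0.6,0,-1.0]
    - [-4.9,0.74,0,-1.25]
    - [-5.21,0.78,0.06,-1.3]
    - [-5.21,0.78,0.06,-1.3]
    - [-5.21,0.78,0.06,-1.3]

```text
clock: 5.9
tcp_pos: [0.6089, -0.2094, 0.3071]
ee_rot: [-3.139, -0.003, 1.765]
ft_force: [-0.3, 0.2, -0.4]
finger_gap: 0.103
```

Run:
```python
from h import *
from rig import *
delta([.609,-.213,.247],1.41+.355)
import cv2
r=[]
for n,c in(("scene",(145,120,120,120)),("top",(270,100,120,120))):
    f=grab_frame(n);x,y,w,h=c
    r.append(cv2.resize(f["image"][y:y+h,x:x+w],None,fx=3.3,fy=3.3,interpolation=cv2.INTER_CUBIC))
cv2.imwrite(f"pics/l5.png",np.hstack(r))
```

```text
t 5.9 tcp [ 0.6089 -0.2094  0.3071] rpy [-3.139e+00 -3.000e-03  1.765e+00] F [-0.3  0.2 -0.4] gap 0.103 j [-0.24  0.43  0.66  1.63 -0.28  1.18  0.68]
units [-0.094 -0.011  1.503] turn 0.001
```

View pics/l5.png

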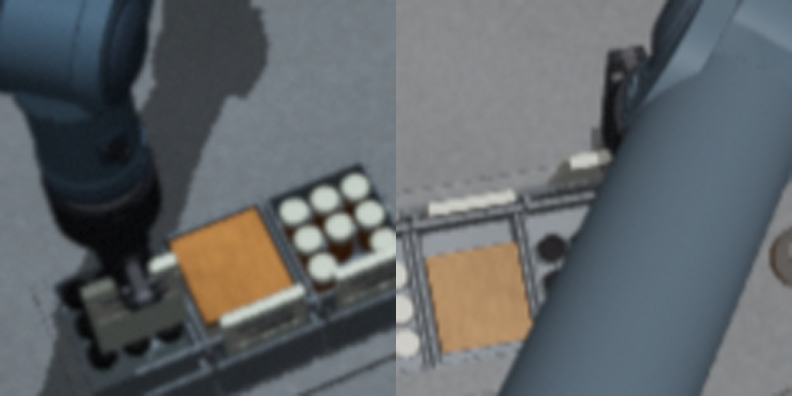

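The holder is carried over the empty bay with its label facing the aisle. In the left crop its foot runs from about (95,353) to (190,320), with the bay below. I'm lowering to just above the wall.

servo_tool:
  rows:
    - [0,0,0.4,0]
    - [0,0,0.9,0]
    - [0,0,1.3,0]
    - [0,0,1.5,0]
    - [0,0,1.5,0]
    - [0,0,1.5,0]

```text
clock: 6.6
tcp_pos: [0.6094, -0.2111, 0.2488]
ee_rot: [3.141, 0.0, 1.765]
ft_force: [0.2, -1.1, -0.3]
finger_gap: 0.101
```

Run:
```python
from h import *
from rig import *
delta([.609,-.213,.232],1.41+.355)
f=grab_frame("scene");import pickle;pickle.dump(f,open("f6.pkl","wb"))
cv2.imwrite("pics/l6.png",cv2.resize(f["image"][170:260,145:245],None,fx=6.5,fy=6.5,interpolation=cv2.INTER_CUBIC))
```

```text
t 6.6 tcp [ 0.6094 -0.2111  0.2488] rpy [3.141 0.    1.765] F [ 0.2 -1.1 -0.3] gap 0.101 j [-0.22  0.49  0.64  1.68 -0.32  1.08  0.72]
units [-0.045 -0.019  0.419] turn -0.005
```

View pics/l6.png

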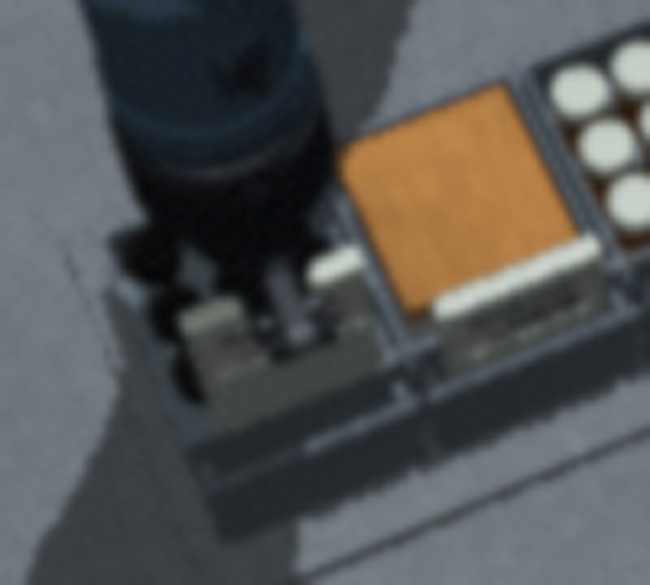

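Run:
```python
from h import *
import pickle
S=pickle.load(open("f6.pkl","rb"))
u=lambda p:(np.array(p)+.5)/6.5-.5+np.array([145,170])
ya=np.array([np.cos(-1.376),np.sin(-1.376)]);xa=np.array([np.cos(-2.947),np.sin(-2.947)])
ct=np.array([.6094,-.2111])
for n,a,b,z in(("foot",(220,432),(384,366),.1018),("railtop",(183,322),(360,256),.2018),("c rail",(438,307),(598,241),.13),("wall top edge",(200,436),(398,358),.09)):
    q=[back(S,u(p),z)[:2] for p in(a,b)];m=np.mean(q,0);v=q[0]-q[1]
    print(n,np.round(q,4).tolist(),m.round(4),"len",np.hypot(*v).round(4),"dir",np.arctan2(v[1],v[0]).round(3),"rel tcp in bay xy",((m-ct)@xa).round(4),((m-ct)@ya).round(4))
```

```text
foot [[0.617, -0.245], [0.6035, -0.1735]] [ 0.6102 -0.2093] len 0.0727 dir -1.384 rel tcp in bay xy -0.0012 -0.0016
railtop [[0.6156, -0.2449], [0.6036, -0.1732]] [ 0.6096 -0.2091] len 0.0727 dir -1.406 rel tcp in bay xy -0.0006 -0.0019
c rail [[0.5962, -0.1467], [0.582, -0.076]] [ 0.5891 -0.1114] len 0.0722 dir -1.372 rel tcp in bay xy 0.0006 -0.1018
wall top edge [[0.6111, -0.2542], [0.5955, -0.1672]] [ 0.6033 -0.2107] len 0.0884 dir -1.392 rel tcp in bay xy 0.0059 -0.0016
```

servo_tool:
  rows:
    - [-0.05,0.06,0.1,0]
    - [-0.05,0.06,0.25,0]
    - [-0.05,0.06,0.4,0]
    - [-0.05,0.06,0.4,0]
    - [-0.05,0.06,0.4,0]
    - [-0.05,0.06,0.4,0]

```text
clock: 7.25
tcp_pos: [0.612, -0.2126, 0.2328]
ee_rot: [3.141, 0.0, 1.764]
ft_force: [-0.3, 0.4, -0.6]
finger_gap: 0.108
```

servo_tool:
  rows:
    - [0,-0.02,0,0]
    - [0,-0.04,0,0]
    - [0,-0.06,0,0]
    - [0,-0.06,0,0]

```text
clock: 7.65
tcp_pos: [0.6094, -0.2132, 0.2328]
ee_rot: [3.142, 0.0, 1.764]
ft_force: [-0.4, -0.1, -0.3]
finger_gap: 0.104
```

servo_tool:
  rows:
    - [0,-0.02,0,0]
    - [0,-0.04,0,0]
    - [0,-0.06,0,0]
    - [0,-0.06,0,0]

```text
clock: 8.05
tcp_pos: [0.6074, -0.2135, 0.2328]
ee_rot: [3.141, 0.0, 1.764]
ft_force: [0.1, 0.8, -0.9]
finger_gap: 0.104
```

servo_tool:
  rows:
    - [0,-0.02,0,0]
    - [0,-0.04,0,0]
    - [0,-0.04,0,0]

```text
clock: 8.35
tcp_pos: [0.6064, -0.2136, 0.2329]
ee_rot: [3.14, 0.001, 1.765]
ft_force: [3.0, 0.7, -2.0]
finger_gap: 0.108
```

servo_tool:
  rows:
    - [0,-0.02,0,0]
    - [0,-0.04,0,0]
    - [0,-0.04,0,0]

```text
clock: 8.65
tcp_pos: [0.6052, -0.2137, 0.233]
ee_rot: [3.139, 0.001, 1.765]
ft_force: [4.1, 0.4, -3.1]
finger_gap: 0.104
```

Contact with the wall came at TCP x≈0.6067, so the slot middle is about 2 mm forward of that, at ≈0.6087. This agrees with the vision estimate of 0.609. I'm backing off to the middle.

servo_tool:
  rows:
    - [0,0.05,0,0]
    - [0,0.09,0,0]
    - [0,0.09,0,0]
    - [0,0.09,0,0]

```text
clock: 9.05
tcp_pos: [0.6072, -0.2136, 0.2327]
ee_rot: [-3.141, -0.0, 1.764]
ft_force: [1.6, 0.6, 1.2]
finger_gap: 0.107
```

Run:
```python
from h import *
from rig import *
delta([.6088,-.213,.232],1.41+.355)
f=grab_frame("scene");import pickle;pickle.dump(f,open("f7.pkl","wb"))
cv2.imwrite("pics/l7.png",cv2.resize(f["image"][170:260,145:245],None,fx=6.5,fy=6.5,interpolation=cv2.INTER_CUBIC))
```

```text
t 9.05 tcp [ 0.6072 -0.2136  0.2327] rpy [-3.141 -0.     1.764] F [1.6 0.6 1.2] gap 0.107 j [-0.21  0.5   0.63  1.7  -0.34  1.05  0.73]
units [0.008 0.042 0.018] turn -0.01
```

View pics/l7.png

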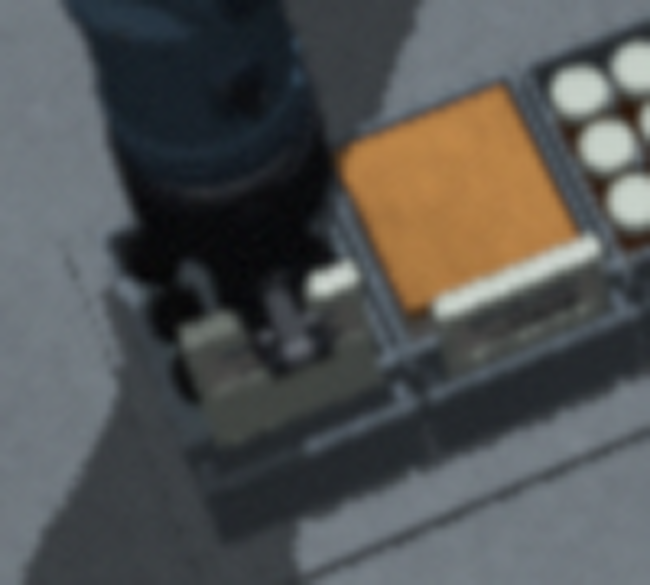

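servo_tool:
  rows:
    - [0,0.035,0,0]
    - [0,0.035,0.1,0]
    - [0,0.035,0.2,0]
    - [0,0.035,0.3,0]
    - [0,0.035,0.3,0]
    - [0,0.035,0.3,0]

```text
clock: 9.7
tcp_pos: [0.6086, -0.2132, 0.2202]
ee_rot: [-3.14, -0.0, 1.764]
ft_force: [-0.8, 1.1, -0.9]
finger_gap: 0.104
```

Run:
```python
from h import *
delta([.6088,-.213,.193],1.41+.355)
```

```text
t 9.7 tcp [ 0.6086 -0.2132  0.2202] rpy [-3.14  -0.     1.764] F [-0.8  1.1 -0.9] gap 0.104 j [-0.2   0.52  0.62  1.7  -0.35  1.03  0.73]
units [0.004 0.007 0.68 ] turn -0.008
```

Foot z is ≈63 mm in the bay with no contact. Continuing down.

servo_tool:
  rows:
    - [0,0,0.1,0]
    - [0,0,0.2,0]
    - [0,0,0.3,0]
    - [0,0,0.3,0]

```text
clock: 10.1
tcp_pos: [0.6085, -0.2129, 0.2077]
ee_rot: [-3.14, -0.001, 1.764]
ft_force: [-0.7, -0.4, 0.3]
finger_gap: 0.103
```

servo_tool:
  rows:
    - [0,0,0.1,0]
    - [0,0,0.2,0]
    - [0,0,0.3,0]
    - [0,0,0.3,0]

```text
clock: 10.5
tcp_pos: [0.6085, -0.213, 0.1957]
ee_rot: [-3.14, -0.001, 1.764]
ft_force: [-0.3, 0.1, -0.6]
finger_gap: 0.104
```

The foot is in the slot (z≈39 mm) with no contact force. I'm raising the grip and pressing.

servo_tool:
  rows:
    - [0,0,0,0]
    - [0,0,0.1,0]
    - [0,0,0.2,0]
    - [0,0,0.25,0]
    - [0,0,0.25,0]
  claw: 1.0
  force: 100

```text
clock: 11.0
tcp_pos: [0.6091, -0.2132, 0.1868]
ee_rot: [-3.142, -0.0, 1.764]
ft_force: [-1.0, 1.0, 3.1]
finger_gap: 0.091
```

servo_tool:
  rows:
    - [0,0,0.08,0]
    - [0,0,0.16,0]
    - [0,0,0.16,0]
    - [0,0,0.16,0]

```text
clock: 11.4
tcp_pos: [0.6095, -0.2133, 0.1813]
ee_rot: [3.141, -0.0, 1.764]
ft_force: [-1.8, 1.8, 6.7]
finger_gap: 0.092
```

servo_tool:
  rows:
    - [0,0,0.06,0]
    - [0,0,0.12,0]
    - [0,0,0.12,0]
    - [0,0,0.12,0]

```text
clock: 11.8
tcp_pos: [0.6098, -0.2134, 0.1774]
ee_rot: [3.14, -0.0, 1.764]
ft_force: [-1.6, 1.5, 9.9]
finger_gap: 0.099
```

servo_tool:
  rows:
    - [0,0,0.04,0]
    - [0,0,0.08,0]
    - [0,0,0.08,0]
    - [0,0,0.08,0]

```text
clock: 12.2
tcp_pos: [0.6108, -0.2136, 0.1772]
ee_rot: [3.137, -0.001, 1.765]
ft_force: [-4.0, 3.5, 20.9]
finger_gap: 0.095
```

servo_tool:
  rows:
    - [0,-0.02,0,0]
    - [0,-0.02,0,0]
    - [0,-0.02,0,0]
    - [0,-0.02,0,0]
    - [0,-0.02,0,0]
    - [0,-0.02,0,0]

```text
clock: 12.8
tcp_pos: [0.6103, -0.2136, 0.1773]
ee_rot: [3.137, -0.0, 1.765]
ft_force: [-4.5, 3.2, 20.5]
finger_gap: 0.095
```

Run:
```python
from h import *
from rig import *
delta([.6088,-.213,.177],1.41+.355)
f=grab_frame("scene");g=grab_frame("top")
cv2.imwrite("pics/l8.png",cv2.resize(f["image"][170:260,145:245],None,fx=6.5,fy=6.5,interpolation=cv2.INTER_CUBIC))
cv2.imwrite("pics/l8b.png",np.hstack([f["image"],g["image"]])[:,:] if 0 else cv2.resize(np.hstack([f["image"],g["image"]]),(800,300)))
print(get_obs()["ft_force"],get_obs()["qvel"].round(4))
```

```text
t 12.8 tcp [ 0.6103 -0.2136  0.1773] rpy [ 3.137 -0.     1.765] F [-4.5  3.2 20.5] gap 0.095 j [-0.18  0.57  0.6   1.73 -0.39  0.96  0.76]
units [ 0.022 -0.033  0.006] turn -0.003
[-4.52935859  2.99943899 20.80662505] [-0.0016 -0.0014 -0.0008 -0.0006  0.0009  0.0006 -0.0005]
```

View pics/l8.png

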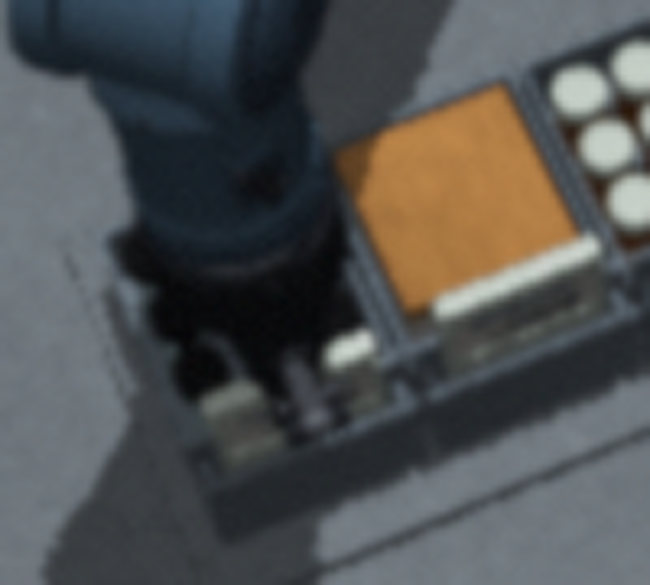

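View pics/l8b.png

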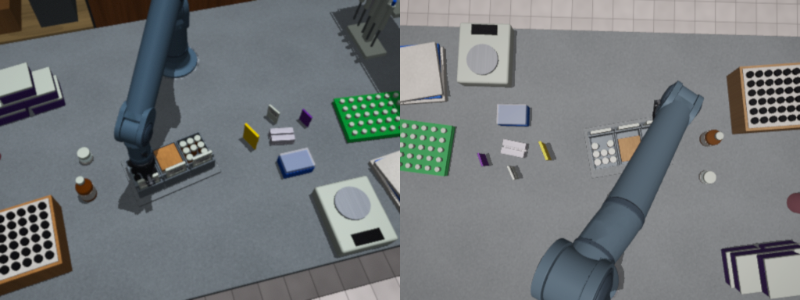

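The holder is seated. Its rail, running (205,402)–(372,340) in the crop, lies in line with its neighbour's rail, (438,307)–(598,241), with the label facing out over the lip. The bottle, jar and tip box stand where they were.

```bash
python3 -c "
from rig import *
hand_in();o=get_obs();print(o['clock'],o['tcp_pos'],o['ft_force'],o['finger_gap'])"
```

```text
the job is handed in; nothing more can be done
the job is handed in; nothing more can be done
```

I took the white spare holder out of its stand and slid it down behind the lip of the empty bay, the one with the black-capped vials. I found the bay's back wall by touch first, then pressed the holder home and handed in with it still gripped and pushed down. No verdict is reported, and the state could not be read after handing in.

**Last readings, just before handing in at 12.8 s:**
- **Depth:** the foot was about 20 mm above the bay's origin, against 20 mm for fully home.
- **Push:** the upward force on the tool was about 20.5 N. It rose from 3 N to 10 N over about 9 mm of travel and then sharply, as a bed reaching its hard stop would.
- **Grip:** the grip was set to 100 N, with the jaws at about 8 mm on the 10 mm rail.
- **Picture:** the holder's rail was in line with its neighbour's, with the label facing the aisle. The bottle and jar were where they had been, as was the blue box I took for the tip box.

**Small disagreements:**
- Under load the tool sat about 1.5 mm forward of the slot middle, with about 5 N of sideways force. The foot can only move 2 mm either way inside the slot.
- The two cameras differed by 2–3 mm in y. I used the average of the two.
- A scene picture suggested the fingers gripped the rail up to about 10 mm off its middle. A later picture put it at only about 2 mm, so I left the grip as it was.

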